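# Beaker upside down on the drying peg

### The job

Take the steel measuring beaker out of the sloping drip cradle and put it upside down over the free drying peg of the wooden stand. The rubber stop on that peg may be at any height, so lower the beaker until you feel it sit on the stop before you let go, rather than dropping it. Leave it standing straight on the stop and do not disturb the tea glass or anything else on the counter.

Things in the scene. Friction and masses are not known exactly. Their poses are not given: they have to be found in the camera images.
- cup: Steel measuring beaker, a straight round cup without handle: outer diameter 58, length 92, wall and bottom 3 mm, 0.1 to 0.2 kg. Origin: centre of the outside of its closed bottom; z along its axis towards the open mouth. It starts in the cradle, bottom high, mouth downhill, axis 30 degrees from level. Grip it across the diameter near the bottom, the tool leaning; it must turn 60 degrees.
- cup_mouth (a point): Centre of the beaker's open mouth, in the plane of the rim, 92 mm from the origin of the beaker along its z axis.
- cradle: White plastic drip cradle, fixed: base 150 (x) by 70 (y) by 8 mm, two 8 mm round rails 32 mm apart under the beaker, dropping 30 degrees towards the cradle's +x, and a 45 mm wide lip at their low end that stops the lower part of the beaker's rim. Nothing stands beside or above the beaker; it lifts straight up. Origin: centre of the underside; z up.
- rack: Wooden board of the drying stand, fixed: 130 (x) by 270 (y) by 18 mm thick. Origin: centre of the underside; z up. Two upright pegs stand on it, 65 mm either side of the centre along its y.
- peg: Free drying peg, fixed, wooden, 26 mm in diameter, 105 high, top 15 mm tapered to 10. Origin: centre of its foot, 18 mm above the counter; z up. Around it a fixed black rubber stop disc, 80 in diameter, 8 thick; its top is 20 to 50 mm above the foot, height not reported. The beaker's rim rests on this disc; its bottom does not reach the peg's tip.
- short_peg: The other peg, fixed: 26 mm in diameter, 75 mm high, 130 mm from the free peg, with its rubber disc 12 mm above the foot; the tea glass stands on it. Origin: centre of its foot, on top of the board.
- glass: Green tea glass, 85 mm high, 64 mm in diameter at its mouth, upside down over the short peg, its top 115 mm above the counter. Loose. Origin: centre of its mouth; z up. Leave alone.
- basket: Aluminium couscous basket, 230 mm in diameter, 130 mm high, two side handles reaching 140 mm from its axis; loose, leave alone. Origin: centre of the underside.
- tajine_lid: Conical clay tajine lid, 230 mm in diameter, 174 mm high; loose, leave alone. Origin: centre of the underside.
- scoop: Olive-wood scoop lying flat, about 175 mm long, 50 wide, 28 high; loose, leave alone. Origin: on the underside, where the handle (to its -x) meets the blade (to its +x).
- bowl: Small blue bowl, 100 mm in diameter, 45 high; loose, leave alone. Origin: centre of the underside.
- jar: Amber jar with a red cap, 70 mm in diameter, 100 high; loose, leave alone. Origin: centre of the underside.
- oil: Green oil bottle, 68 mm in diameter, 240 high; loose, leave alone. Origin: centre of the underside.

How it is judged:
By the outcome, as a careful person would: the job done as asked, in the order asked, and still so for the second after the job is handed in, with the robot touching nothing.
It also fails if it takes over 48 s, if anything falls off the work surface, if the arm or the gripper's body presses on something with over 40 N, if the wrist force passes 120 N, or if a joint passes its speed limit or range.

### The arm

A 7-joint arm with a two-finger parallel gripper is mounted at the origin on the work surface. World frame = base frame: x ahead of the robot, y to its left, z up, the work surface at z = 0. Lengths are in m, angles in degrees, forces in N, time in s.
With the tool pointing down it reaches from about 0.425 to 0.875 m from the base axis. Payload 4.7 kg.
Tool frame: the origin (TCP) lies at the very end of the fingers, on their centre line; the grasp point (between the pads) lies env.grip_point_offset behind it (env.grip_point_offset is the distance from the TCP to the grasp point, in m); z points along the fingers, y is the direction in which the jaws open and shut (so a half turn about z gives the same grasp; the last joint's range is limited). The gripper opens to 87 mm and grips with 3 to 60 N. Pads are 19 mm wide; open, the fingers measure 117 mm over their backs; the gripper's body (75 mm by 190 mm) begins 51 mm behind the grasp point.
Start: joints at [65.552, 18.392, -4.016, 83.108, 1.295, 78.541, -3.26], TCP at [0.277, -0.588, 0.223] pointing down, gripper open.
Joint ranges: [-163.93, 163.93], [-17.29, 119.83], [-79.2, 71.16], [3.27, 140.29], [-89.18, 269.18], [5.43, 117.66], [-154.24, 154.24]. Speed limits (degrees/s): [147.25, 147.25, 180, 180, 180, 180, 180].

### API

Orientations are given as [roll, pitch, yaw] about the fixed x, y, z axes, in that order (R = Rz(yaw) Ry(pitch) Rx(roll)).
In Python, from cell import env gives the robot as it stands.
- The arm moves only by the tool send_rows, never from a script. Its argument "plan" is a list of rows, each a list of 7 numbers: the finger opening in mm, from 0 to 87, then the shift along the tool's x, y, z in mm, then the turn, a rotation vector about the tool's x, y, z in rad. A call has 1 to 12 rows; each row shifts and turns the commanded pose from where the row before left it, along the tool's axes as they then stand; what a row does not reach is not made up. A row lasts 1/10 s, in which the tool goes at most 50 mm and 8.59 degrees, less where a joint would pass 70% of its speed; a pose out of reach is approached as far as the arm can. A call is refused whole if a number of a shift passes 50 or a number of a turn 0.15, either way. A call with a gripper value outside its range is refused whole. The fingers move at their own pace and stop on an object; "grip_force" is the grip in N (left out, the last holds). Time passes only in rows, so rows that do not move let the fingers close. It gives the time, the measured TCP pose, the force and the opening at its end, in the units of the state.
- env.get_obs(): the state, without advancing time (a new reading comes with each control period).
- env.read_camera(name): name is "side" or "top" or "wrist"; returns the picture (384x512x3 uint8, red, green, blue); there is no depth.
- env.get_calibration(name): a dict with "fx", "fy", "cx", "cy" (pixels), "extrinsics" (4x4, takes a point from camera to world coordinates). Camera axes: x right, y down, z forward; pixel columns grow to the right and rows downward; lengths in m; the calibration is good to about 2 mm. A picture is of the moment at which its call begins: read the wrist's pose just before it. get_calibration takes no time and is no camera call; for the wrist camera it gives the pose at the moment of the call.
- env.sign_off(): hands the job in, once; it reports no verdict.
Trained networks look in the newest picture that a camera, given by its name, has taken for a name from the list of things; names that differ only in an ending like _2 or _b are one class to them, and where a whole thing is asked for, a point or a joint stands for the part that bears it (a point fixed in the world has none). Each returns a list of dicts, best first, with "confidence" (0 to 1); they miss things now and then, are a little off and sometimes report something else, mostly with a low value. They report only what shows in the picture. A call takes as long as a camera call.
- env.regions_of(camera, query): "region" (384x512 bool, what is visible of it) and "rect" ([left, top, right, bottom] in pixels, round what is visible of it).
The state is a dict: "time_s": time; "qpos": joint angles; "joint_velocities": joint speeds; "effort": joint torques, N m; "tool_pos": TCP position; "tool_rot": TCP orientation; "force": force on the tool from outside, world axes, zero at the start; "wrist_torque": the same for the moment, N m; "grip_width": finger opening in m.
Only numpy, scipy, OpenCV 4.12 (cv2) and the standard library are available. Lean on these libraries where they do the work, as an engineer would, in place of code of your own. Each camera call takes 0.05 s, during which the arm holds its last target. There are 200 camera calls.

## Working session

There is one attempt and no reset: what is moved stays moved. The work goes in short steps, Python scripts to look and compute and a tool call to move; the robot and the scene stay as the last step left them, time stands still between calls to the robot, and variables do not carry over. Pictures are saved under pics/ and viewed, about 8 in all and at most 12, crops included, and the job is handed in when it is done.

Besides the shell and the picture viewer there is one more tool, called after "Emit:" by a JSON object that holds its "op" and its "data", one argument or row to a line. send_rows: Moves the arm, as the interface text tells. Its arguments: {"type":"object","properties":{"plan":{"type":"array"},"grip_force":{"type":"number"}},"required":["plan"]}

```bash
ls; mkdir -p pics
python3 - <<'E'
from cell import env
import cv2,numpy as np
o=env.get_obs(); print({k:np.round(v,3) for k,v in o.items()}, env.grip_point_offset)
for c in ["side","top"]:
    im=env.read_camera(c); cv2.imwrite(f"pics/{c}0.png",im[:,:,::-1]); np.save(f"pics/{c}0.npy",im)
    K=env.get_calibration(c); print(c,{k:np.round(v,4).tolist() for k,v in K.items()})
    for q in ["cup","cradle","rack","peg","short_peg","glass","basket","tajine_lid","scoop","bowl","jar","oil"]:
        for r in env.regions_of(c,q)[:2]: print(c,q,round(r["confidence"],2),np.round(r["rect"]).tolist(),int(r["region"].sum()))
a=cv2.imread("pics/side0.png")
E
```

```text
pics
{'time_s': np.float64(0.0), 'qpos': array([65.554, 18.439, -4.016, 83.175,  1.297, 78.544, -3.26 ]), 'joint_velocities': array([ 0.   , -0.028,  0.071,  0.003, -0.041,  0.095, -0.026]), 'effort': array([-0.0000e+00, -4.9129e+01, -4.0400e-01, -3.1253e+01, -6.4000e-02,
        4.4000e-02,  0.0000e+00]), 'tool_pos': array([ 0.277, -0.587,  0.221]), 'tool_rot': array([-1.79888e+02,  7.00000e-03,  2.52560e+01]), 'force': array([-0.647, -1.062,  0.143]), 'wrist_torque': array([ 0.009,  0.004, -0.009]), 'grip_width': np.float64(0.087)} 0.0187
side {'fx': 370.5453, 'fy': 370.5453, 'cx': 252.7047, 'cy': 183.952, 'extrinsics': [[-0.8643, -0.2775, 0.4195, 0.0111], [-0.5028, 0.4957, -0.7081, 1.0012], [-0.0114, -0.8229, -0.568, 0.879], [0.0, 0.0, 0.0, 1.0]]}
side cup 0.76 [284.0, 150.0, 306.0, 176.0] 350
side cradle 0.79 [281.0, 168.0, 315.0, 189.0] 334
side cradle 0.53 [241.0, 191.0, 260.0, 216.0] 381
side rack 0.64 [212.0, 201.0, 269.0, 258.0] 1206
side peg 0.71 [241.0, 188.0, 260.0, 218.0] 407
side short_peg 0.61 [210.0, 200.0, 273.0, 258.0] 1339
side glass 0.89 [242.0, 190.0, 258.0, 217.
[... 640 characters left out ...]
28], [0.0, 0.0, 0.0, 1.0]]}
top cup 0.64 [302.0, 199.0, 328.0, 234.0] 435
top cradle 0.66 [300.0, 200.0, 318.0, 240.0] 242
top cradle 0.31 [345.0, 150.0, 371.0, 179.0] 484
top rack 0.88 [178.0, 185.0, 254.0, 234.0] 1770
top peg 0.53 [190.0, 208.0, 198.0, 215.0] 40
top short_peg 0.65 [222.0, 206.0, 240.0, 217.0] 62
top glass 0.53 [222.0, 198.0, 244.0, 214.0] 237
top glass 0.52 [300.0, 201.0, 311.0, 241.0] 177
top tajine_lid 0.57 [371.0, 179.0, 424.0, 236.0] 2727
top scoop 0.65 [173.0, 144.0, 216.0, 177.0] 400
top scoop 0.51 [345.0, 154.0, 372.0, 179.0] 441
top bowl 0.84 [246.0, 140.0, 271.0, 160.0] 524
top jar 0.54 [304.0, 146.0, 325.0, 167.0] 315
top oil 0.58 [345.0, 156.0, 370.0, 179.0] 454
```

Run:
```python
import cv2,numpy as np
a=cv2.imread("pics/side0.png")[90:330,110:360]; cv2.imwrite("pics/side_c.png",cv2.resize(a,None,fx=2.5,fy=2.5,interpolation=3)[:600])
a=cv2.imread("pics/top0.png")[130:260,160:430]; cv2.imwrite("pics/top_c.png",cv2.resize(a,None,fx=2.9,fy=2.9,interpolation=3))
```

```text
(no output)
```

View pics/side_c.png

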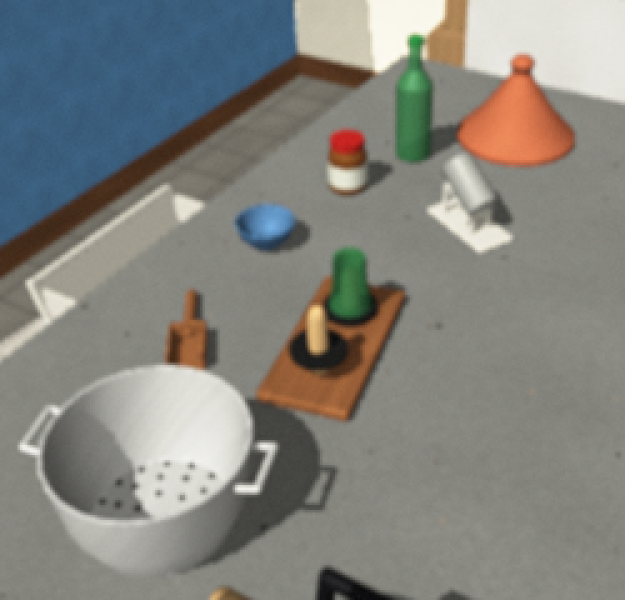

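View pics/top_c.png

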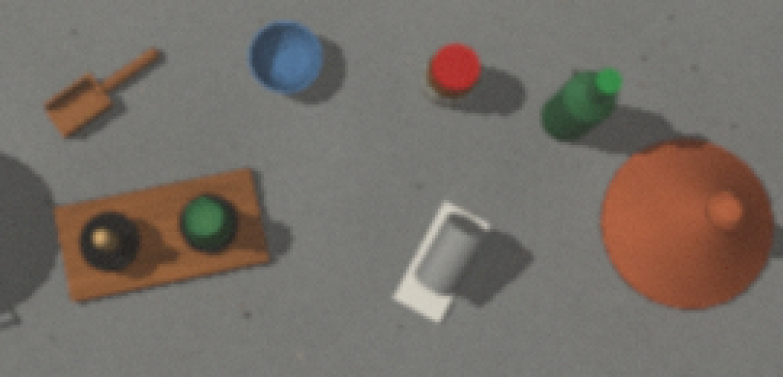

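Side view (crop): the beaker sits in the white cradle at about (470,185), with its bottom high at upper left and its mouth at lower right. The free peg with black disc is at (317,345) and the glass is at (350,285). Top view (crop): peg tip (103,238), board corners (55,207), (250,168), (270,262), (75,300), cradle corners (447,200), (490,222), (440,322), (393,297). The mouth points toward the lower left.

```bash
cat > h.py <<'E'
import numpy as np
def cal(env,c):
    K=env.get_calibration(c); return K["fx"],K["fy"],K["cx"],K["cy"],np.array(K["extrinsics"])
def ray(k,uv):
    fx,fy,cx,cy,E=k; d=E[:3,:3]@np.array([(uv[0]-cx)/fx,(uv[1]-cy)/fy,1]); return E[:3,3],d
def onz(k,uv,z):
    o,d=ray(k,uv); return o+d*(z-o[2])/d[2]
def proj(k,P):
    fx,fy,cx,cy,E=k; p=(np.atleast_2d(P)-E[:3,3])@E[:3,:3]; return np.c_[fx*p[:,0]/p[:,2]+cx,fy*p[:,1]/p[:,2]+cy]
E
python3 - <<'E'
from cell import env
from h import *
import cv2
t=cal(env,"top"); s=cal(env,"side")
f=lambda p:(p[0]/2.9+160,p[1]/2.9+130); g=lambda p:(p[0]/2.5+110,p[1]/2.5+90)
B=np.array([onz(t,f(p),.018) for p in [(55,207),(250,168),(270,262),(75,300)]]); print("board",B.round(3).tolist(),B.mean(0).round(4))
print([np.linalg.norm(B[i]-B[i-1]).round(3) for i in range(4)])
u=(B[0]+B[3]-B[1]-B[2]); u/=np.linalg.norm(u); print("board y dir",u,"peg",B.mean(0)+.065*u)
print("peg tip top",onz(t,f((103,238)),.121),"side",onz(s,g((317,307)),.123))
for z in(.04,.05,.06,.07): print("disc",z,onz(t,f((110,241)),z).round(3),onz(s,g((318,349)),z).round(3))
C=np.array([onz(t,f(p),.008) for p in [(447,200),(490,222),(440,322),(393,297)]]);print("cradle",C.round(3).tolist(),C.mean(0).round(4))
d=C[2]+C[3]-C[0]-C[1];print(np.linalg.norm(d)/2,np.degrees(np.arctan2(d[1],d[0])))
print([np.linalg.norm(C[i]-C[i-1]).round(3) for i in range(4)])
m={c:env.regions_of(c,"cup")[0]["region"] for c in("top","side")} if 0 else None
E
```

```text
board [[0.583, 0.3, 0.018], [0.635, 0.04, 0.018], [0.509, 0.013, 0.018], [0.459, 0.271, 0.018]] [0.5462 0.1559 0.018 ]
[np.float64(0.127), np.float64(0.266), np.float64(0.129), np.float64(0.263)]
board y dir [-0.19319351  0.98116067  0.        ] peg [0.53367937 0.21970583 0.018     ]
peg tip top [0.53227068 0.21992523 0.121     ] side [0.53168807 0.22569278 0.123     ]
disc 0.04 [0.535 0.223 0.04 ] [0.54  0.216 0.04 ]
disc 0.05 [0.534 0.221 0.05 ] [0.533 0.225 0.05 ]
disc 0.06 [0.534 0.22  0.06 ] [0.527 0.235 0.06 ]
disc 0.07 [0.533 0.218 0.07 ] [0.521 0.244 0.07 ]
cradle [[0.592, -0.225, 0.008], [0.563, -0.283, 0.008], [0.429, -0.213, 0.008], [0.462, -0.151, 0.008]] [ 0.5117 -0.218   0.008 ]
0.15000997748895273 151.37564384728105
[np.float64(0.15), np.float64(0.064), np.float64(0.15), np.float64(0.07)]
```

```bash
cat >> h.py <<'E'
from scipy.spatial.transform import Rotation as Ro, Slerp
def pose(env):
    o=env.get_obs(); return np.array(o["tool_pos"]),Ro.from_euler("xyz",o["tool_rot"],degrees=True),o
def tool_rot(d,phi):
    """tool z at angle phi (deg) from horizontal unit d downward; tool x on the -d/up side; y horizontal"""
    p=np.radians(phi); z=d*np.cos(p)-np.array([0,0,1])*np.sin(p)
    x=-d*np.sin(p)-np.array([0,0,1])*np.cos(p); return Ro.from_matrix(np.c_[x,np.cross(z,x),z])
def rows(p0,R0,p1,R1,n):
    s=Slerp([0,1],Ro.concatenate([R0,R1])); P=p0;R=R0;out=[]
    for i in range(1,n+1):
        q=p0+(p1-p0)*i/n; S=s(i/n); out.append(np.r_[1000*R.inv().apply(q-P),(R.inv()*S).as_rotvec()]); P,R=q,S
    return np.round(np.array(out),3)
def show(r):
    for x in r: print(np.round(x[:3],1).tolist(),np.round(x[3:],3).tolist())
E
python3 - <<'E'
from cell import env
from h import *
p,R,o=pose(env); a=np.radians(151.4); d=np.array([np.cos(a),np.sin(a),0])
show(rows(p,R,np.array([.52,-.23,.30]),tool_rot(d,90),11))
K=cal(env,"wrist"); print(R.inv().apply(K[4][:3,3]-p), (R.inv()*Ro.from_matrix(K[4][:3,:3])).as_matrix().round(2))
E
```

```text
[33.8, -20.0, -7.0] [0.0, -0.0, 0.085]
[32.0, -22.8, -7.0] [0.0, -0.0, 0.085]
[29.9, -25.5, -7.0] [0.0, -0.0, 0.085]
[27.7, -27.9, -7.0] [0.0, -0.0, 0.085]
[25.2, -30.2, -7.0] [0.0, -0.0, 0.085]
[22.5, -32.2, -7.0] [0.0, -0.0, 0.085]
[19.7, -34.0, -7.0] [0.0, -0.0, 0.085]
[16.7, -35.6, -7.0] [0.0, -0.0, 0.085]
[13.6, -36.9, -7.0] [0.0, -0.0, 0.085]
[10.4, -37.9, -7.0] [0.0, -0.0, 0.085]
[7.1, -38.7, -7.0] [0.0, -0.0, 0.085]
[ 0.07059427 -0.00031271 -0.16335708] [[ 0.   -0.97 -0.26]
 [ 1.    0.    0.  ]
 [ 0.   -0.26  0.97]]
```

Emit:
{"op": "send_rows", "data": {
  "plan": [
    [87,34,-20,-7,0,0,0.085],
    [87,32,-23,-7,0,0,0.085],
    [87,30,-25,-7,0,0,0.085],
    [87,28,-28,-7,0,0,0.085],
    [87,25,-30,-7,0,0,0.085],
    [87,22,-32,-7,0,0,0.085],
    [87,20,-34,-7,0,0,0.085],
    [87,17,-36,-7,0,0,0.085],
    [87,14,-37,-7,0,0,0.085],
    [87,10,-38,-7,0,0,0.085],
    [87,7,-39,-7,0,0,0.085],
    [87,0,0,0,0,0,0]
  ]
}}

```text
time_s: 2.5
tool_pos: [0.5239, -0.2219, 0.3009]
tool_rot: [-179.8, -0.1, -27.8]
force: [0.0, -0.4, 0.2]
grip_width: 0.0873
```

Run:
```python
from cell import env
from h import *
import cv2
p,R,o=pose(env); print(o["time_s"],p,o["tool_rot"],o["force"],o["qpos"].round(1))
K=cal(env,"wrist"); im=env.read_camera("wrist"); cv2.imwrite("pics/w1.png",im[:,:,::-1])
np.savez("w1.npz",E=K[4],f=K[:4])
d={}
for c in("wrist","top","side"):
    if c!="wrist": env.read_camera(c)
    for q in("cup","cradle"):
        r=env.regions_of(c,q)
        if r: print(c,q,r[0]["confidence"],r[0]["rect"]); d[c+q]=r[0]["region"]
np.savez("m1.npz",**d)
```

```text
2.5 [ 0.52389681 -0.22185157  0.30093823] [-1.79764972e+02 -1.31872553e-01 -2.77738478e+01] [ 0.01934119 -0.3539548   0.22541879] [ 35.7   7.7 -17.   87.5   2.   85.  -99.1]
wrist cup 0.78 [231.6, 129.0, 282.5, 213.5]
wrist cradle 0.81 [233.1, 109.8, 285.5, 221.0]
top cup 0.8 [306.5, 208.5, 324.1, 234.0]
top cradle 0.61 [299.3, 210.1, 313.7, 242.2]
side cup 0.61 [283.0, 151.7, 307.4, 175.7]
side cradle 0.8 [282.6, 171.1, 315.1, 190.9]
```

View pics/w1.png

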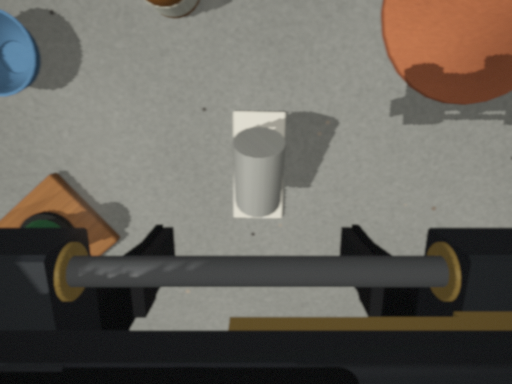

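Wrist view: cradle corners at about (233,111), (286,111), (283,217), (234,217). The beaker's closed bottom is centred at (259,144), and its lower edge is at (258,215).

Run:
```python
from cell import env
from h import *
import cv2
from scipy.optimize import minimize
w=np.load("w1.npz"); kw=(*w["f"],w["E"]); m=np.load("m1.npz")
ks={"wrist":kw,"side":cal(env,"side"),"top":cal(env,"top")}
C=np.array([onz(kw,p,.008) for p in [(233,111),(286,111),(283.5,217.5),(234,217.5)]]);print("cradle",C.round(3).tolist(),C.mean(0).round(4))
dd=C[2]+C[3]-C[0]-C[1];print(np.linalg.norm(dd)/2,np.degrees(np.arctan2(dd[1],dd[0])))
th=np.linspace(0,2*np.pi,60)
def hull(x):
    a=np.radians(x[3]); d=np.array([np.cos(a),np.sin(a),0]); ax=.8660*d-np.array([0,0,.5]); h=np.array([-d[1],d[0],0]); v=np.cross(ax,h)
    c=.029*(np.cos(th)[:,None]*h+np.sin(th)[:,None]*v); b=np.array(x[:3]); return np.r_[b+c,b+.092*ax+c]
def iou(x,c):
    q=proj(ks[c],hull(x)); S=4; im=np.zeros((384*S,512*S),np.uint8)
    pts=cv2.convexHull(((q+.5)*S).astype(np.float32)).round().astype(np.int32); cv2.fillConvexPoly(im,pts,1)
    f=cv2.resize(im.astype(np.float32),(512,384),interpolation=cv2.INTER_AREA); M=m[c+"cup"].astype(np.float32)
    return np.minimum(f,M).sum()/np.maximum(f,M).sum()
for W in ({"wrist":1,"side":1,"top":.5},{"wrist":1},{"wrist":1,"side":1}):
    best=None
    for z in(.07,.085,.1,.115):
        x0=np.r_[.55,-.235,z,151.5]
        r=minimize(lambda x:-sum(v*iou(x,c) for c,v in W.items()),x0,method="Nelder-Mead",options=dict(initial_simplex=x0+np.r_[np.zeros((1,4)),np.diag([.01,.01,.01,3])],xatol=1e-4,fatol=1e-5))
        if best is None or r.fun<best.fun: best=r
    print(W,best.x.round(4),[round(iou(best.x,c),3) for c in ks])
print("wrist bottom ctr", [onz(kw,(259,144),z).round(4).tolist() for z in(.08,.09,.1,.11)])
```

```text
cradle [[0.594, -0.222, 0.008], [0.561, -0.284, 0.008], [0.429, -0.214, 0.008], [0.462, -0.151, 0.008]] [ 0.5118 -0.2177  0.008 ]
0.14962160458702575 151.95357670003378
{'wrist': 1, 'side': 1, 'top': 0.5} [ 5.521000e-01 -2.364000e-01  9.940000e-02  1.517165e+02] [np.float32(0.946), np.float32(0.872), np.float32(0.603)]
{'wrist': 1} [ 5.507000e-01 -2.354000e-01  8.960000e-02  1.509408e+02] [np.float32(0.974), np.float32(0.696), np.float32(0.602)]
{'wrist': 1, 'side': 1} [ 5.519000e-01 -2.372000e-01  9.950000e-02  1.497454e+02] [np.float32(0.95), np.float32(0.866), np.float32(0.597)]
wrist bottom ctr [[0.5467, -0.2357, 0.08], [0.5477, -0.2362, 0.09], [0.5487, -0.2367, 0.1], [0.5497, -0.2372, 0.11]]
```

Run:
```python
from cell import env
from h import *
s=cal(env,"side");t=cal(env,"top")
f=lambda p:(p[0]/2.9+160,p[1]/2.9+130)
print("oil cap side",onz(s,(276,106),.235),"top",onz(t,f((608,82)),.235)," base",onz(s,(275.5,151),0.0))
print("jar",onz(t,f((455,68)),.1))
p,R,o=pose(env)
a=np.radians(151.6); d=np.array([np.cos(a),np.sin(a),0]); ax=.866*d-np.array([0,0,.5])
g=np.array([.551,-.2365,.096])+.025*ax
oil=onz(t,f((608,82)),.235)
for phi in(60,75,90):
    T=tool_rot(d,phi); z=T.apply([0,0,1]); 
    gr=[g+T.apply([x/1000,y/1000,-51-L]*np.array([1,1,.001])) for x in(-37.5,0,37.5) for y in np.linspace(-95,95,11) for L in range(0,160,10)]
    gr=np.array([q for q in gr if q[2]<.25]); print(phi,"min dist to oil axis",np.linalg.norm(gr[:,:2]-oil[:2],axis=1).min(), "tcp",(g+.0187*z).round(4))
T=tool_rot(d,60); z=T.apply([0,0,1]); show(rows(p,R,g+.0187*z-.1*z,T,6)); print("grasp",(g+.0187*z).round(4))
```

```text
oil cap side [ 0.70046813 -0.37264592  0.235     ] top [ 0.70534314 -0.38715581  0.235     ]  base [ 0.70458587 -0.38786831  0.        ]
jar [ 0.75292833 -0.22673935  0.1       ]
60 min dist to oil axis 0.09612058647365457 tcp [ 0.5237 -0.2218  0.0673]
75 min dist to oil axis 0.1460201210444773 tcp [ 0.5277 -0.2239  0.0654]
90 min dist to oil axis 0.19158494392978898 tcp [ 0.532  -0.2262  0.0648]
[8.3, -1.6, 24.2] [0.0, -0.087, -0.0]
[10.4, -1.6, 23.4] [0.0, -0.087, -0.0]
[12.4, -1.6, 22.4] [0.0, -0.087, -0.0]
[14.3, -1.6, 21.3] [0.0, -0.087, -0.0]
[16.1, -1.6, 19.9] [0.0, -0.087, -0.0]
[17.8, -1.6, 18.5] [0.0, -0.087, -0.0]
grasp [ 0.5237 -0.2218  0.0673]
```

Emit:
{"op": "send_rows", "data": {
  "plan": [
    [87,8,-2,24,0,-0.087,0],
    [87,10,-1,23,0,-0.087,0],
    [87,12,-2,22,0,-0.087,0],
    [87,14,-1,21,0,-0.087,0],
    [87,16,-2,20,0,-0.087,0],
    [87,18,-2,18,0,-0.087,0],
    [87,0,0,0,0,0,0],
    [87,0,0,0,0,0,0]
  ]
}}

```text
time_s: 3.75
tool_pos: [0.5671, -0.2437, 0.1535]
tool_rot: [180.0, 30.1, -28.3]
force: [0.1, 0.5, 0.7]
grip_width: 0.0868
```

Run:
```python
from cell import env
from h import *
import cv2
p,R,o=pose(env); print(p,o["tool_rot"],R.as_matrix()[:,2],o["force"],o["qpos"].round(1))
K=cal(env,"wrist"); im=env.read_camera("wrist"); cv2.imwrite("pics/w2.png",im[:,:,::-1])
np.savez("w2.npz",E=K[4],f=K[:4])
r=env.regions_of("wrist","cup"); print(r[0]["confidence"],r[0]["rect"]); np.save("m2.npy",r[0]["region"])
a=np.radians(151.6); d=np.array([np.cos(a),np.sin(a),0]); ax=.866*d-np.array([0,0,.5])
th=np.linspace(0,2*np.pi,60); h=np.array([-d[1],d[0],0]);v=np.cross(ax,h)
for b in([.551,-.2365,.09],[.551,-.2365,.096]):
    print(b,proj(K,[b]).round(1)); q=proj(K,b+.029*(np.cos(th)[:,None]*h+np.sin(th)[:,None]*v)); print(q.min(0).round(1),q.max(0).round(1))
    cv2.polylines(im,[q.round().astype(np.int32)],True,(255,0,0) if b[2]<.095 else (0,255,0))
cv2.imwrite("pics/w2.png",im[:,:,::-1])
```

```text
[ 0.56714325 -0.24366746  0.15346809] [179.99279934  30.14880886 -28.34910655] [-0.44207303  0.23837796 -0.86472388] [0.1351573  0.46637235 0.72515236] [  31.    41.7  -14.9   63.6    4.4  105.5 -101.1]
0.87 [219.2, 152.9, 300.6, 248.0]
[0.551, -0.2365, 0.09] [[258.6 182.9]]
[217.2 144.4] [300.1 223.9]
[0.551, -0.2365, 0.096] [[258.7 188.9]]
[216.4 149.5] [300.9 230.9]
```

View pics/w2.png

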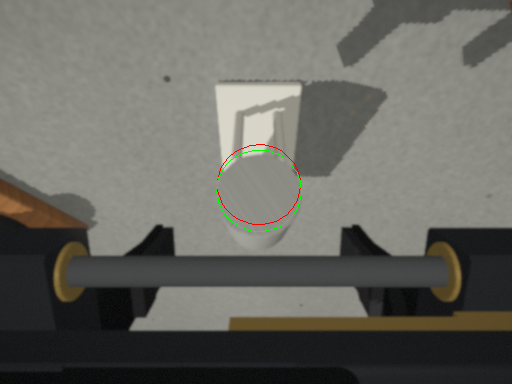

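The predicted circle matches the beaker's bottom at (259,190) to within about 2 px, so I'll go straight in along tool z.

Emit:
{"op": "send_rows", "data": {
  "plan": [
    [87,0,0,25,0,0,0],
    [87,0,0,25,0,0,0],
    [87,0,0,24,0,0,0],
    [87,0,0,14,0,0,0],
    [87,0,0,10,0,0,0],
    [87,0,0,0,0,0,0],
    [87,0,0,0,0,0,0]
  ]
}}

```text
time_s: 4.55
tool_pos: [0.5258, -0.221, 0.0734]
tool_rot: [180.0, 29.7, -28.3]
force: [-0.6, 0.7, -0.0]
grip_width: 0.0871
```

Emit:
{"op": "send_rows", "data": {
  "plan": [
    [40,0,0,0,0,0,0],
    [40,0,0,0,0,0,0],
    [40,0,0,0,0,0,0],
    [40,0,0,0,0,0,0],
    [40,0,0,0,0,0,0],
    [40,0,0,0,0,0,0],
    [40,0,0,0,0,0,0],
    [40,0,0,0,0,0,0]
  ],
  "grip_force": 25
}}

```text
time_s: 5.35
tool_pos: [0.5243, -0.2214, 0.071]
tool_rot: [179.9, 29.9, -28.4]
force: [-1.8, -3.3, 2.2]
grip_width: 0.0584
```

Run:
```python
from cell import env
from h import *
p,R,o=pose(env); print(p,o["tool_rot"],o["force"],o["wrist_torque"],o["grip_width"],o["qpos"].round(1))
# in hand: bottom of cup relative to tool
a=np.radians(151.6); d=np.array([np.cos(a),np.sin(a),0]); ax=.866*d-np.array([0,0,.5]); b=np.array([.550,-.236,.098])
print("bottom in tool",R.inv().apply(b-p).round(4),"axis in tool",R.inv().apply(ax).round(3))
```

```text
[ 0.52434659 -0.22142402  0.07102946] [179.88759286  29.91238483 -28.40167329] [-1.76402058 -3.34135281  2.22164337] [-0.82701596  0.11818065  0.42217482] 0.058426452493304575 [  32.2   39.5  -15.2   77.1    4.5   94.1 -101.4]
bottom in tool [ 0.0121  0.0007 -0.0381] axis in tool [-0.501 -0.002  0.865]
```

Emit:
{"op": "send_rows", "data": {
  "plan": [
    [40,-3,0,-5,0,0,0],
    [40,-5,0,-9,0,0,0],
    [40,-10,0,-17,0,0,0],
    [40,-20,0,-35,0,0,0],
    [40,-20,0,-35,0,0,0],
    [40,-20,0,-35,0,0,0],
    [40,-15,0,-26,0,0,0],
    [40,0,0,0,0,0,0]
  ]
}}

```text
time_s: 6.15
tool_pos: [0.5272, -0.2198, 0.2634]
tool_rot: [-179.8, 29.4, -28.2]
force: [-0.0, 0.5, -0.9]
grip_width: 0.058
```

```bash
python3 - <<'E'
from cell import env
from h import *
import cv2
p,R,o=pose(env); print(p,o["tool_rot"],o["force"],o["wrist_torque"],o["grip_width"],o["qpos"].round(1))
s=cal(env,"side")
for c in("side","top"):
    im=env.read_camera(c); cv2.imwrite(f"pics/{c}2.png",im[:,:,::-1])
    for r in env.regions_of(c,"basket")[:2]: print(c,r["confidence"],r["rect"],np.round(onz(s,((r["rect"][0]+r["rect"][2])/2,r["rect"][3]-12),0),3))
g=lambda p:(p[0]/2.5+110,p[1]/2.5+90)
rim=np.array([onz(s,g(q),.13) for q in [(40,455),(253,430),(140,367),(150,520)]]);print("basket rim",rim.round(3).tolist(),rim.mean(0),"handle",onz(s,g((272,468)),.11))
b=np.array([.0121,.0007,-.0381])
for yaw in(152,165,180,197):
    a=np.radians(yaw); d=np.array([np.cos(a),np.sin(a),0]); T=tool_rot(d,120); tc=np.array([.533,.221,.255])-T.apply(b)
    print(yaw,tc.round(4),T.as_euler("xyz",degrees=True).round(1)); show(rows(p,R,tc,T,12))
E
python3 -c "
import cv2;a=cv2.imread('pics/side2.png')[120:270,180:340];cv2.imwrite('pics/side2c.png',cv2.resize(a,None,fx=4,fy=4,interpolation=3))"
```

```text
[ 0.52723868 -0.21982313  0.26337835] [-179.8213771    29.36518509  -28.16152192] [-0.01654794  0.48686293 -0.90417555] [-0.33987415 -0.77224897  0.02276833] 0.058025212982616474 [  31.9   32.1  -16.    65.6    2.5  112.1 -101.8]
side 0.81 [121.0, 233.9, 220.3, 321.1] [0.55  0.554 0.   ]
top 0.66 [85.6, 161.7, 147.4, 240.2] [ 0.946  0.385 -0.   ]
basket rim [[0.651, 0.589, 0.13], [0.474, 0.447, 0.13], [0.65, 0.431, 0.13], [0.493, 0.596, 0.13]] [0.56705791 0.51568177 0.13      ] handle [0.43696191 0.46740622 0.11      ]
152 [0.5409 0.2176 0.216 ] [180. -30. -28.]
[-12.2, -32.6, 11.5] [-0.0, 0.086, -0.0]
[-13.1, -32.6, 10.4] [-0.0, 0.086, -0.0]
[-13.9, -32.7, 9.2] [-0.0, 0.086, -0.0]
[-14.7, -32.7, 8.0] [-0.0, 0.086, -0.0]
[-15.3, -32.7, 6.7] [-0.0, 0.086, -0.0]
[-15.8, -32.7, 5.3] [-0.0, 0.086, -0.0]
[-16.2, -32.7, 3.9] [-0.0, 0.086, -0.0]
[-16.5, -32.7, 2.5] [-0.0, 0.086, -0.0]
[-16.6, -32.7, 1.1] [-0.0, 0.086, -0.0]
[-16.6, -32.7, -0.4] [-0.0, 0.086, -0.0]
[-16.5, -32.7, -1.8] [-0.0, 0.086, -0.0]
[-16.3, -32.7, -3.2] [-0.0, 0.086, -0.0]
165 [0.5415 0.2195 0.216 ] [180. -30. -15.]
[-
[... 844 characters left out ...]
, 0.084, -0.043]
[-5.7, -36.2, 5.2] [0.0, 0.084, -0.043]
[-4.6, -36.4, 4.7] [0.0, 0.084, -0.043]
[-3.4, -36.6, 4.4] [0.0, 0.084, -0.043]
[-2.2, -36.7, 4.2] [0.0, 0.084, -0.043]
197 [0.541  0.2242 0.216 ] [180. -30.  17.]
[-12.4, -33.1, 11.6] [0.0, 0.082, -0.069]
[-11.0, -33.9, 10.7] [0.0, 0.082, -0.069]
[-9.5, -34.6, 9.8] [0.0, 0.082, -0.069]
[-7.9, -35.2, 9.1] [0.0, 0.082, -0.069]
[-6.1, -35.7, 8.6] [0.0, 0.082, -0.069]
[-4.4, -36.1, 8.1] [0.0, 0.082, -0.069]
[-2.5, -36.3, 7.9] [0.0, 0.082, -0.069]
[-0.7, -36.4, 7.7] [0.0, 0.082, -0.069]
[1.2, -36.4, 7.8] [0.0, 0.082, -0.069]
[3.1, -36.2, 8.0] [0.0, 0.082, -0.069]
[4.9, -36.0, 8.3] [0.0, 0.082, -0.069]
[6.7, -35.6, 8.8] [0.0, 0.082, -0.069]
```

View pics/side2c.png

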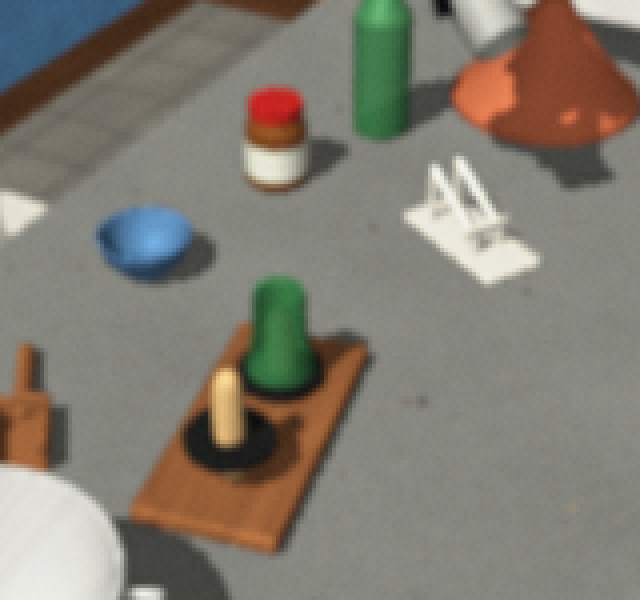

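The cradle is empty and the beaker is in the hand, at the top of the crop. The peg tip is at (228,370), the disc centre at (230,440), and the glass is untouched. Next I swing over to the peg while turning the beaker 60°.

Emit:
{"op": "send_rows", "data": {
  "plan": [
    [40,-12,-33,11,0,0.086,-0.02],
    [40,-12,-33,10,0,0.086,-0.02],
    [40,-13,-33,9,0,0.086,-0.02],
    [40,-13,-34,8,0,0.086,-0.02],
    [40,-13,-34,7,0,0.086,-0.02],
    [40,-13,-34,6,0,0.086,-0.02],
    [40,-12,-34,5,0,0.086,-0.02],
    [40,-12,-35,4,0,0.086,-0.02],
    [40,-12,-35,3,0,0.086,-0.02],
    [40,-11,-35,2,0,0.086,-0.02],
    [40,-11,-35,1,0,0.086,-0.02],
    [40,-10,-35,0,0,0.086,-0.02]
  ]
}}

```text
time_s: 7.55
tool_pos: [0.5342, 0.2113, 0.2117]
tool_rot: [-179.9, -27.3, -14.8]
force: [-0.1, 0.3, 0.0]
grip_width: 0.0582
```

Emit:
{"op": "send_rows", "data": {
  "plan": [
    [40,0,0,0,0,0,0],
    [40,0,0,0,0,0,0],
    [40,0,0,0,0,0,0],
    [40,0,0,0,0,0,0]
  ]
}}

```text
time_s: 7.95
tool_pos: [0.5403, 0.1984, 0.2137]
tool_rot: [-179.9, -27.3, -16.1]
force: [0.8, 0.1, -1.7]
grip_width: 0.058
```

Run:
```python
from cell import env
from h import *
import cv2
p,R,o=pose(env); print(p,o["tool_rot"],o["force"],o["wrist_torque"],o["grip_width"],o["qpos"].round(1))
b=np.array([.0121,.0007,-.0381]); ax=np.array([-.501,-.002,.865]); B=p+R.apply(b); A=R.apply(ax); print("bottom",B.round(4),"axis",A.round(3),"mouth",(B+.092*A).round(4))
th=np.linspace(0,2*np.pi,40); u=np.cross(A,[1,0,0]);u/=np.linalg.norm(u);v=np.cross(A,u); c=.029*(np.cos(th)[:,None]*u+np.sin(th)[:,None]*v)
out=[]
for n in("side","top","wrist"):
    K=cal(env,n); im=env.read_camera(n)
    for r in env.regions_of(n,"cup")[:1]: print(n,r["confidence"],r["rect"]); np.save(f"m3{n}.npy",r["region"])
    q=proj(K,np.r_[B+c,B+.092*A+c]); print(" predicted",q.min(0).round(1),q.max(0).round(1))
    m=proj(K,[B+.046*A])[0].astype(int); S=4
    big=cv2.resize(im,None,fx=S,fy=S,interpolation=3)
    cv2.polylines(big,[((cv2.convexHull(q.astype(np.float32))+.5)*S-.5).round().astype(np.int32)],True,(255,0,0))
    pg=proj(K,[[.533,.221,.123]])[0]; cv2.circle(big,tuple(((pg+.5)*S).astype(int)),4,(0,255,255),-1)
    y0=max(0,m[1]*S-200);x0=max(0,m[0]*S-190); out.append(np.pad(big[y0:y0+480,x0:x0+390],((0,0),(0,0),(0,0))))
H=min(o.shape[0] for o in out[:2]); cv2.imwrite("pics/c3.png",np.hstack([o[:H] for o in out[:2]])[:,:,::-1])
```

```text
[0.54033556 0.19838994 0.21366505] [-179.89784283  -27.27987325  -16.06943337] [ 0.80806212  0.07021749 -1.73213244] [ 0.25350716  0.72776172 -0.01339011] 0.05802728347707598 [  20.    -4.   -53.5  112.4   21.6   53.7 -150.3]
bottom [0.5337 0.1995 0.2531] axis [-0.046  0.017 -0.998] mouth [0.5295 0.2011 0.1612]
side 0.72 [229.3, 182.3, 246.7, 205.7]
 predicted [229.9 170.3] [250.  204.8]
top 0.65 [186.9, 197.7, 200.6, 221.0]
 predicted [187.  199.7] [207.4 220.1]
wrist 0.79 [185.4, 187.3, 325.5, 317.2]
 predicted [192.9 183.2] [333.9 325.6]
```

View pics/c3.png

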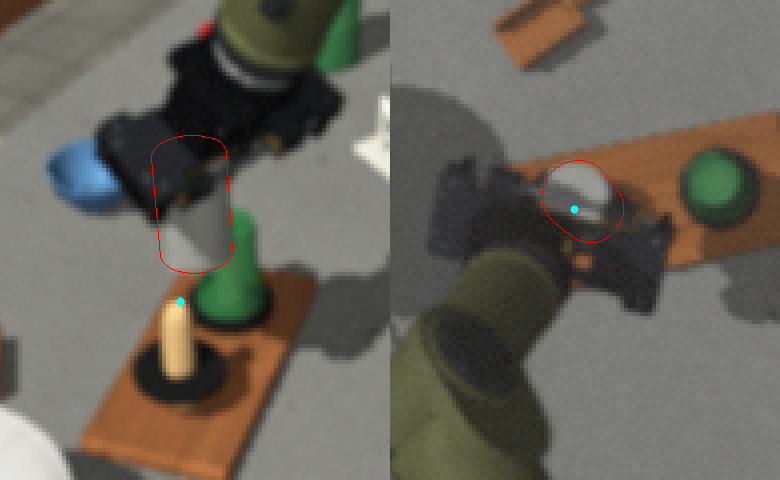

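Side view: the red prediction matches the visible beaker, with the rim at about crop (195,270), just right of the peg tip at (180,300). Joint 7 is close to its limit at -150, so I'll yaw the hand to free it.

Run:
```python
from cell import env
from h import *
p,R,o=pose(env); b=np.array([.0121,-.0003,-.0381])
a=np.radians(192); d=np.array([np.cos(a),np.sin(a),0]); T=tool_rot(d,120); tc=np.array([.533,.221,.255])-T.apply(b)
print(tc); show(rows(p,R,tc,T,8))
```

```text
[0.54144617 0.22248859 0.21595443]
[-0.4, -2.6, -0.4] [0.029, 0.006, -0.053]
[-0.2, -2.6, -0.4] [0.029, 0.006, -0.053]
[-0.1, -2.7, -0.3] [0.029, 0.006, -0.053]
[0.1, -2.7, -0.2] [0.029, 0.006, -0.053]
[0.2, -2.7, -0.1] [0.029, 0.006, -0.053]
[0.4, -2.7, -0.0] [0.029, 0.006, -0.053]
[0.5, -2.6, 0.0] [0.029, 0.006, -0.053]
[0.6, -2.6, 0.1] [0.029, 0.006, -0.053]
```

Emit:
{"op": "send_rows", "data": {
  "plan": [
    [40,0,-2.6,0,0.029,0.006,-0.053],
    [40,0,-2.6,0,0.029,0.006,-0.053],
    [40,0,-2.7,0,0.029,0.006,-0.053],
    [40,0,-2.7,0,0.029,0.006,-0.053],
    [40,0,-2.7,0,0.029,0.006,-0.053],
    [40,0,-2.7,0,0.029,0.006,-0.053],
    [40,0.5,-2.6,0,0.029,0.006,-0.053],
    [40,0.5,-2.6,0,0.029,0.006,-0.053],
    [40,0,0,0,0,0,0],
    [40,0,0,0,0,0,0],
    [40,0,0,0,0,0,0],
    [40,0,0,0,0,0,0]
  ]
}}

```text
time_s: 9.45
tool_pos: [0.5417, 0.2228, 0.2148]
tool_rot: [-179.9, -30.2, 11.9]
force: [-0.9, 0.4, -1.4]
grip_width: 0.0586
```

```bash
cat > chk.py <<'E'
import sys
from cell import env
from h import *
p,R,o=pose(env); b=np.array([.0121,-.0003,-.0381]); ax=np.array([-.501,-.002,.865])
B=p+R.apply(b);A=R.apply(ax); print("t",o["time_s"],"tcp",p.round(4),o["tool_rot"].round(1),"F",o["force"].round(1),"q",o["qpos"].round(1))
print("bottom",B.round(4),"mouth",(B+.092*A).round(4),"tilt",np.degrees(np.arccos(-A[2])).round(2))
a=np.radians(float(sys.argv[1])); d=np.array([np.cos(a),np.sin(a),0]); T=tool_rot(d,120)
tc=np.array([float(v) for v in sys.argv[2:5]])-T.apply(b); show(rows(p,R,tc,T,int(sys.argv[5])))
E
python3 chk.py 192 .533 .221 .255 4
```

```text
t 9.45 tcp [0.5417 0.2228 0.2148] [-179.9  -30.2   11.9] F [-0.9  0.4 -1.4] q [  14.3  -10.7  -40.3  118.5    1.1   40.4 -106. ]
bottom [0.5331 0.2213 0.2538] mouth [0.5333 0.2216 0.1619] tilt 1.6
[0.1, 0.1, -0.3] [-0.0, -0.001, -0.0]
[0.1, 0.1, -0.3] [-0.0, -0.001, -0.0]
[0.1, 0.1, -0.3] [-0.0, -0.001, -0.0]
[0.1, 0.1, -0.3] [-0.0, -0.001, -0.0]
```

Run:
```python
from cell import env
from h import *
import cv2
p,R,o=pose(env); b=np.array([.0121,-.0003,-.0381]); B=p+R.apply(b); th=np.linspace(0,2*np.pi,60); c=.029*np.c_[np.cos(th),np.sin(th),0*th]
out=[]
for n in("side","wrist"):
    K=cal(env,n); im=env.read_camera(n); np.save(f"pics/c4{n}.npy",im)
    r=env.regions_of(n,"cup"); print(n,[(x["confidence"],x["rect"]) for x in r[:1]])
    rd=env.regions_of(n,"peg"); print(n,"peg",[(x["confidence"],x["rect"]) for x in rd[:1]])
    S=5 if n=="side" else 1.5; big=cv2.resize(im,None,fx=S,fy=S,interpolation=3)
    q=lambda P:((proj(K,P)+.5)*S-.5).round().astype(np.int32)
    cv2.polylines(big,[q(B+c)],True,(255,0,0)); cv2.polylines(big,[q(B-[0,0,.092]+c)],True,(255,0,0))
    cv2.polylines(big,[q(np.array([[.533,.221,.018],[.533,.221,.123]]))],False,(0,255,255))
    for z in(.043,.048,.053): cv2.polylines(big,[q(np.array([.533,.221,z])+c*40/29)],True,(0,255,0) if z==.048 else (255,0,255))
    m=q([B-[0,0,.1]])[0]; 
    if n=="side": big=big[m[1]-200:m[1]+300,m[0]-200:m[0]+200]
    else: big=cv2.resize(big,(390,292)); big=np.pad(big,((0,208),(0,0),(0,0)))
    out.append(big)
cv2.imwrite("pics/c4.png",np.hstack(out)[:,:,::-1])
```

```text
side [(0.68, [226.9, 189.0, 243.7, 208.1])]
side peg [(0.7, [231.0, 215.9, 240.0, 230.0])]
wrist [(0.6, [189.4, 186.5, 327.0, 316.3])]
wrist peg []
```

View pics/c4.png

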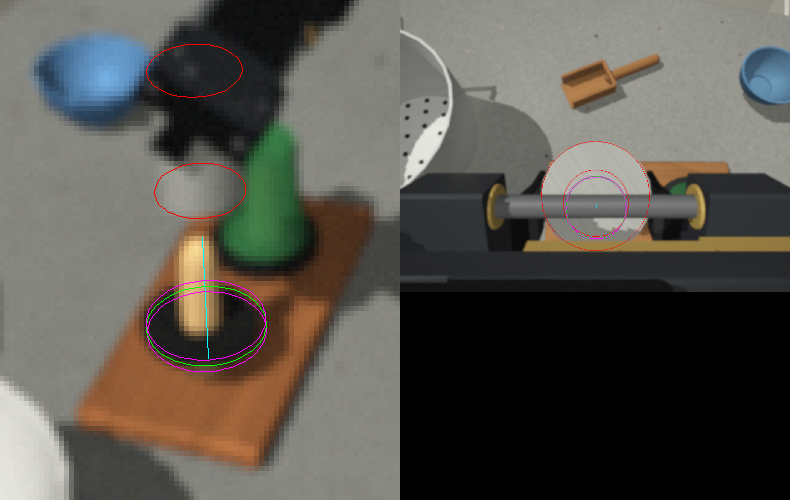

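The rim is centred above the peg and vertical in the side view: rim at (200,190), tip at (198,240). The wrist view agrees. The peg lies about 2 mm further out than I assumed, so I'll shift by that while lowering.

Emit:
{"op": "send_rows", "data": {
  "plan": [
    [40,-4,-0.3,10,0,0,0],
    [40,-5,-0.3,9,0,0,0],
    [40,-5,0,9,0,0,0],
    [40,-5,0,9,0,0,0],
    [40,-5,0,9,0,0,0],
    [40,0,0,0,0,0,0]
  ]
}}

```text
time_s: 10.35
tool_pos: [0.5427, 0.2231, 0.1603]
tool_rot: [-179.9, -30.0, 11.9]
force: [0.2, -0.7, -1.5]
grip_width: 0.058
```

```bash
python3 chk.py 192 .535 .222 .168 4
```

```text
t 10.35 tcp [0.5427 0.2231 0.1603] [-179.9  -30.    11.9] F [ 0.2 -0.7 -1.5] q [  15.5   -6.4  -43.4  122.1    7.    33.9 -111.6]
bottom [0.5342 0.2216 0.1993] mouth [0.534  0.2218 0.1074] tilt 1.6
[-3.7, -0.0, 6.9] [-0.0, 0.0, -0.0]
[-3.7, -0.1, 6.9] [-0.0, 0.0, -0.0]
[-3.7, -0.1, 6.9] [-0.0, 0.0, -0.0]
[-3.7, -0.1, 6.9] [-0.0, 0.0, -0.0]
```

Rim at 0.107 m, no contact. Next down to about 0.075 m, just above the highest the stop could be (0.068 m).

Emit:
{"op": "send_rows", "data": {
  "plan": [
    [40,-4,0,7,0,0,0],
    [40,-4,0,7,0,0,0],
    [40,-4,0,7,0,0,0],
    [40,-4,0,7,0,0,0],
    [40,0,0,0,0,0,0],
    [40,0,0,0,0,0,0]
  ]
}}

```text
time_s: 10.95
tool_pos: [0.5442, 0.2238, 0.1304]
tool_rot: [-179.9, -30.2, 11.9]
force: [-0.1, 0.2, -0.3]
grip_width: 0.0584
```

Emit:
{"op": "send_rows", "data": {
  "plan": [
    [40,-0.5,0,0.9,0,0,0],
    [40,-0.5,0,0.9,0,0,0],
    [40,-0.5,0,0.9,0,0,0],
    [40,-0.5,0,0.9,0,0,0],
    [40,0,0,0,0,0,0]
  ]
}}

```text
time_s: 11.45
tool_pos: [0.5442, 0.2237, 0.1264]
tool_rot: [-179.9, -30.2, 11.9]
force: [0.4, 0.5, -3.2]
grip_width: 0.0582
```

Emit:
{"op": "send_rows", "data": {
  "plan": [
    [40,-0.5,0,0.9,0,0,0],
    [40,-0.5,0,0.9,0,0,0],
    [40,-0.5,0,0.9,0,0,0],
    [40,-0.5,0,0.9,0,0,0],
    [40,0,0,0,0,0,0]
  ]
}}

```text
time_s: 11.95
tool_pos: [0.5442, 0.2237, 0.1222]
tool_rot: [-179.9, -30.2, 11.9]
force: [0.3, 1.1, -2.0]
grip_width: 0.0584
```

Emit:
{"op": "send_rows", "data": {
  "plan": [
    [40,-0.5,0,0.9,0,0,0],
    [40,-0.5,0,0.9,0,0,0],
    [40,-0.5,0,0.9,0,0,0],
    [40,-0.5,0,0.9,0,0,0],
    [40,0,0,0,0,0,0]
  ]
}}

```text
time_s: 12.45
tool_pos: [0.5443, 0.2238, 0.1181]
tool_rot: [-179.9, -30.2, 11.9]
force: [-0.3, -0.5, -1.3]
grip_width: 0.0583
```

Emit:
{"op": "send_rows", "data": {
  "plan": [
    [40,-0.5,0,0.9,0,0,0],
    [40,-0.5,0,0.9,0,0,0],
    [40,-0.5,0,0.9,0,0,0],
    [40,-0.5,0,0.9,0,0,0],
    [40,0,0,0,0,0,0]
  ]
}}

```text
time_s: 12.95
tool_pos: [0.5444, 0.2238, 0.114]
tool_rot: [-179.9, -30.2, 11.9]
force: [0.1, -0.0, -1.1]
grip_width: 0.058
```

Emit:
{"op": "send_rows", "data": {
  "plan": [
    [40,-0.5,0,0.9,0,0,0],
    [40,-0.5,0,0.9,0,0,0],
    [40,0,0,0,0,0,0]
  ]
}}

```text
time_s: 13.25
tool_pos: [0.5445, 0.2238, 0.1119]
tool_rot: [-179.9, -30.2, 11.9]
force: [-0.3, 0.2, -1.9]
grip_width: 0.0583
```

Emit:
{"op": "send_rows", "data": {
  "plan": [
    [40,-0.5,0,0.9,0,0,0],
    [40,-0.5,0,0.9,0,0,0],
    [40,0,0,0,0,0,0]
  ]
}}

```text
time_s: 13.55
tool_pos: [0.5445, 0.2238, 0.1098]
tool_rot: [-179.9, -30.2, 11.9]
force: [-0.0, -0.6, -1.9]
grip_width: 0.0581
```

Emit:
{"op": "send_rows", "data": {
  "plan": [
    [40,-0.5,0,0.9,0,0,0],
    [40,-0.5,0,0.9,0,0,0],
    [40,0,0,0,0,0,0]
  ]
}}

```text
time_s: 13.85
tool_pos: [0.5445, 0.2238, 0.1078]
tool_rot: [-179.9, -30.2, 11.9]
force: [0.2, -0.5, -1.2]
grip_width: 0.0582
```

Emit:
{"op": "send_rows", "data": {
  "plan": [
    [40,-0.5,0,0.9,0,0,0],
    [40,-0.5,0,0.9,0,0,0],
    [40,0,0,0,0,0,0]
  ]
}}

```text
time_s: 14.15
tool_pos: [0.5446, 0.2238, 0.1058]
tool_rot: [-179.9, -30.2, 11.9]
force: [0.4, 0.2, -2.5]
grip_width: 0.0582
```

Emit:
{"op": "send_rows", "data": {
  "plan": [
    [40,-0.5,0,0.9,0,0,0],
    [40,0,0,0,0,0,0]
  ]
}}

```text
time_s: 14.35
tool_pos: [0.5453, 0.2242, 0.1056]
tool_rot: [-179.9, -30.3, 12.0]
force: [-0.0, 0.8, 0.8]
grip_width: 0.058
```

Emit:
{"op": "send_rows", "data": {
  "plan": [
    [40,-0.5,0,0.9,0,0,0],
    [40,0,0,0,0,0,0]
  ]
}}

```text
time_s: 14.55
tool_pos: [0.546, 0.2244, 0.1055]
tool_rot: [-180.0, -30.4, 12.0]
force: [-1.8, -0.4, 6.6]
grip_width: 0.0585
```

```bash
python3 chk.py 192 .535 .222 .144 1
python3 - <<'E'
from cell import env
from h import *
import cv2
p,R,o=pose(env); print(o["wrist_torque"])
b=np.array([.0121,-.0003,-.0381]); B=p+R.apply(b); th=np.linspace(0,2*np.pi,60); c=.029*np.c_[np.cos(th),np.sin(th),0*th]
n="side";K=cal(env,n); im=env.read_camera(n); S=6; big=cv2.resize(im,None,fx=S,fy=S,interpolation=3)
q=lambda P:((proj(K,P)+.5)*S-.5).round().astype(np.int32)
cv2.polylines(big,[q(B-[0,0,.092]+c)],True,(255,0,0))
m=q([B-[0,0,.05]])[0]; cv2.imwrite("pics/c5.png",big[m[1]-240:m[1]+240,m[0]-240:m[0]+300][:,:,::-1])
E
```

```text
t 14.55 tcp [0.546  0.2244 0.1055] [-180.   -30.4   12. ] F [-1.8 -0.4  6.6] q [  16.2   -0.3  -46.2  125.2   19.4   27.3 -123.2]
bottom [0.5373 0.2229 0.1445] mouth [0.5377 0.2232 0.0525] tilt 1.63
[-2.6, 0.4, -0.9] [-0.001, -0.007, -0.0]
[-0.4181282   0.48973192 -0.07480884]
```

View pics/c5.png

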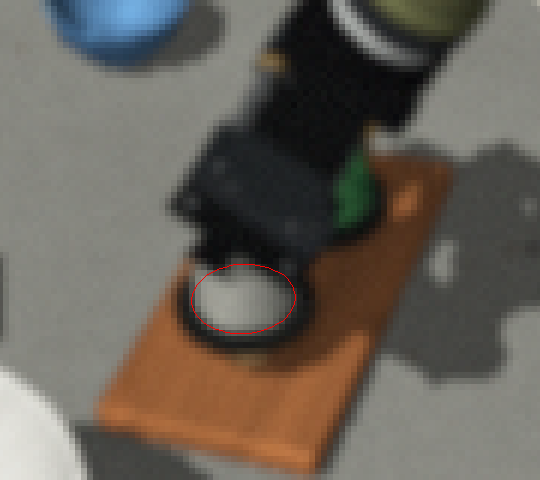

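The rim (red) lies inside the black disc, centred at about (243,300), and the force rose by about 8 N as the descent stalled. It's seated, so I'm releasing.

Emit:
{"op": "send_rows", "data": {
  "plan": [
    [62,0,0,0,0,0,0],
    [66,0,0,0,0,0,0],
    [72,0,0,0,0,0,0],
    [80,0,0,0,0,0,0],
    [84,0,0,0,0,0,0],
    [84,0,0,0,0,0,0],
    [84,0,0,0,0,0,0]
  ]
}}

```text
time_s: 15.3
tool_pos: [0.5447, 0.2239, 0.1038]
tool_rot: [-179.9, -30.2, 11.9]
force: [-0.3, -0.2, 0.2]
grip_width: 0.0837
```

Run:
```python
from cell import env
from h import *
import cv2
p,R,o=pose(env);print(p,o["tool_rot"],o["force"],o["grip_width"])
im=env.read_camera("wrist"); cv2.imwrite("pics/w6.png",im[:,:,::-1]); print([(x["confidence"],x["rect"]) for x in env.regions_of("wrist","cup")[:1]])
```

```text
[0.54470945 0.22386489 0.10383857] [-179.94277592  -30.20307228   11.94611412] [-0.26781022 -0.20990574  0.20271613] 0.08370377299610421
[(0.87, [186.0, 182.0, 329.9, 317.1])]
```

View pics/w6.png

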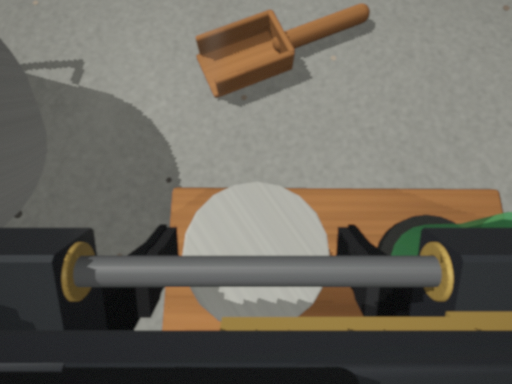

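The fingers are clear of the beaker on both sides (beaker spans columns 184–330, pads at about 165 and 345). Retreating along the tool axis.

Emit:
{"op": "send_rows", "data": {
  "plan": [
    [84,0,0,-5,0,0,0],
    [84,0,0,-10,0,0,0],
    [84,0,0,-15,0,0,0],
    [84,0,0,-20,0,0,0],
    [84,0,0,-20,0,0,0],
    [84,0,0,-20,0,0,0],
    [84,10,0,-17,0,0,0],
    [84,10,0,-17,0,0,0],
    [84,0,0,0,0,0,0],
    [84,0,0,0,0,0,0]
  ]
}}

```text
time_s: 16.4
tool_pos: [0.5004, 0.2147, 0.221]
tool_rot: [-179.9, -30.2, 12.0]
force: [-0.6, -0.1, -1.2]
grip_width: 0.0836
```

Run:
```python
from cell import env
from h import *
import cv2
p,R,o=pose(env);print(o["time_s"],p,o["tool_rot"],o["force"],o["qpos"].round(1))
out=[];th=np.linspace(0,2*np.pi,60); c=.029*np.c_[np.cos(th),np.sin(th),0*th]
for n,S in(("side",5),("top",6)):
    K=cal(env,n); im=env.read_camera(n); big=cv2.resize(im,None,fx=S,fy=S,interpolation=3)
    for q in("cup","glass"): print(n,q,[(x["confidence"],x["rect"]) for x in env.regions_of(n,q)[:1]])
    q=lambda P:((proj(K,P)+.5)*S-.5).round().astype(np.int32)
    for z in(.052,.144): cv2.polylines(big,[q(np.array([.536,.2225,z])+c)],True,(255,0,0))
    m=q([[.54,.19,.09]])[0]; out.append(big[m[1]-220:m[1]+220,m[0]-200:m[0]+200])
cv2.imwrite("pics/c7.png",np.hstack(out)[:,:,::-1])
```

```text
16.4 [0.50042409 0.21474498 0.22097619] [-179.94176983  -30.21272059   11.97996741] [-0.56738524 -0.11615505 -1.22871025] [   6.7  -16.9  -33.2  122.6   -2.    42.4 -104.6]
side cup [(0.76, [225.4, 202.0, 243.8, 233.0])]
side glass [(0.72, [246.5, 195.5, 259.0, 216.7])]
top cup [(0.51, [187.7, 200.8, 202.2, 221.0])]
top glass [(0.73, [221.3, 198.4, 242.1, 214.6])]
```

View pics/c7.png

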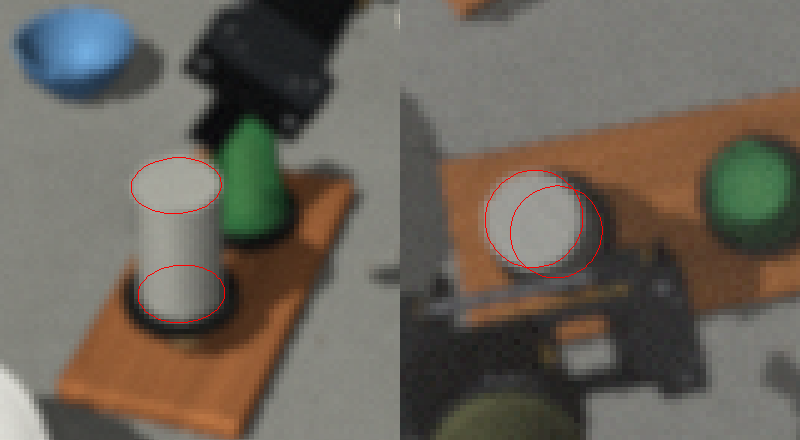

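The beaker stands upright and centred on the disc, and the glass and board look unchanged. Joint 2 is close to its range end, so I'll ease off slightly before handing in.

Emit:
{"op": "send_rows", "data": {
  "plan": [
    [84,10,0,0,0,0,0],
    [84,8,0,0,0,0,0],
    [84,0,0,0,0,0,0],
    [84,0,0,0,0,0,0]
  ]
}}

```text
time_s: 17.1
tool_pos: [0.5162, 0.2177, 0.2303]
tool_rot: [-179.9, -30.2, 11.9]
force: [0.4, -0.1, -0.4]
grip_width: 0.0839
```

Run:
```python
from cell import env
o=env.get_obs(); print(o["time_s"],o["tool_pos"],o["qpos"].round(1),o["force"].round(1)); env.sign_off()
```

```text
17.1 [0.5161757  0.21771717 0.23027044] [   7.4  -14.9  -33.5  120.2   -0.8   43.  -105. ] [ 0.4 -0.1 -0.4]
the job is handed in; nothing more can be done
```

The beaker is upside down over the free peg, standing straight on its rubber stop. I handed the job in at 17.1 s of robot time.

- **Grasp and turn:** I gripped it near its bottom with the tool leaning 30°, lifted it straight up and turned it 60° on the way to the peg. That swing first ended about 2 cm off target and near a joint-7 limit, so I re-yawed the hand before lowering.
- **Seating:** I lowered it in 1 mm steps. The descent stalled and the vertical force rose by about 8 N with the rim at about 0.052 m. That is about 34 mm above the peg's foot, against about 30 mm estimated from the first pictures. Only then did I let go.
- **Last checks:** The side and top pictures matched a vertical beaker centred on the disc to about a pixel (roughly 3 mm). The tea glass looked unchanged, and the gripper was clear of everything with no load on the wrist.
- **Not checked:** After the release I took no close look at the items away from the stand. The arm did not go near them at their height, and no contact forces showed.

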